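# Close a table joint in a ratchet panel clamp

## Task

Stand the dark clamping block squarely on the clamp's bed, in the gap between the clamp's pressure pad and the end of the pale rail, so the steel pad cannot mark the work. Then take the clamp's red-knobbed lever and pump it, one ratchet tooth per stroke, until the rail's joint with the leg is fully shut and the clamp is firmly tight: stop when the lever takes a firm pull of about 16 N, and never overtighten. Leave the lever swung fully forward (towards the work), let go, and leave the other things on the bench where they are.

Things in the scene. Friction and masses are not known exactly. Their poses are not given: they have to be found in the camera images.
- clamp: Blue ratchet panel clamp, bolted down. Origin on the bench top straight below the lever's pivot; x = the way the clamp pushes (towards the tail stop at its far end), z up. Its bed, 12 mm high and 80 mm wide, runs from x = -100 to +550 mm and carries rail, leg and block. The ratchet head (80 mm wide over its feet, 56 above) stands from x = -95 to +65 mm, up to 100 mm high.
- lever_pivot (a point): Hinge axis of the lever, on the clamp's centre plane, 87 mm above the bench; axes as the clamp's. The lever swings in the clamp's x-z plane. A stroke: from fully forward (below 0.03 rad) pull back; the pawl takes up at 0.06 and drives the ram; by 0.38 it has gone one tooth (7 mm) and the holding pawl has dropped in. A stroke ended sooner falls back to the last tooth.
- knob (a point): Centre of the red ball knob, 32 mm across, on top of the lever, 125 mm from the pivot, on a 12 mm steel rod; grip it from above. An empty stroke takes some 1 to 3 N at the knob. Leverage is about 4.2 to 1: a pull of 16 N makes some 60 N at the pad, 20 N is too much (80 N); a stroke that takes less than 13 N is not tight enough yet.
- lever (a joint): Lever angle in rad: 0 = fully forward, at its stop, leaning 0.2 rad towards the work (clamp +x); grows as the knob is pulled back towards clamp -x, to 0.5 at the rear stop (leaning 0.3 rad back). It stays where it is left (about 1 N of friction at the knob). After each pull, push it fully forward again for the next tooth.
- ram: Toothed steel bar of the clamp with the pressure pad on its front; axes as the clamp's. Its origin lies in the bench plane on the clamp's centre line and goes along clamp x from 0 to 100 mm as the ram advances. It is moved by the lever only: do not push it.
- pad_face (a point): Centre of the pressure pad's face (46 mm wide, 36 mm high), 32 mm above the bench, 140 mm ahead of the ram's origin; x points to the rail.
- caul_center (a point): Centre of the dark hardwood clamping block, 24 mm thick (its x), 44 mm wide (its y), 76 mm tall (its z), about 80 g; it starts upright on the bench. In use it stands upright on the bed, its thickness along the clamp's x, on the clamp's centre line (its centre then 50 mm above the bench).
- caul: The same clamping block; origin at the centre of its underside.
- rail: Pale wooden rail lying on the bed along clamp x: 150 mm long, 70 mm wide, 40 mm thick (12 to 52 mm above the bench); on its far end a tongue 24 mm long and 28 mm wide, already entered in the leg's slot. Origin at the underside of its near end, x along its length.
- rail_end (a point): Centre of the rail's near end face, on which the block is to bear, 32 mm above the bench; x points along the rail, away from the pad. The gap between pad face and rail end is 32 to 45 mm at the start.
- rail_shoulder (a point): Centre of the rail's shoulder plane, 150 mm along x from its near end.
- leg_face (a point): Centre of the near face of the white-painted leg (60 x 150 x 40 mm, lying crosswise); x points away from the pad. The joint is shut when the rail's shoulder meets this face; it starts 6 to 15 mm open. Behind the leg, 2 to 34 mm off (not measured), stands the tail stop; its sprung face gives 4.5 N per mm, so the work creeps on while pressure builds: only the lever's pull tells when it is tight.
- mallet: Hammer, lying on the right; leave alone.
- bottle: Green bottle, 64 mm across, 190 mm tall; leave alone.
- cup: White cup, 90 mm tall; leave alone.
- offcut_a: Pale offcut 90 x 45 x 30 mm; leave alone.
- offcut_b: Plywood offcut 60 x 60 x 40 mm; leave alone.
- screwdriver: Screwdriver, lying behind the clamp; leave alone.
- tape: Yellow tape measure, 62 mm tall; leave alone.
Things that resemble listed ones, but are neither listed nor needed, are in the scene too. Of the things that look like the caul, the middle-sized one is meant. What is shaped like the rail but turquoise is not meant.

How it is judged:
By the outcome, as a careful person would: the job done as asked, in the order asked, and still so for the second after the job is handed in, with the robot touching nothing.
It also fails if it takes over 72 s, if anything falls off the work surface, if the arm or the gripper's body presses on something with over 40 N, if the wrist force passes 120 N, or if a joint passes its speed limit or range.

## Robot

A 6-joint arm with a two-finger parallel gripper is mounted at the origin on the work surface. World frame = base frame: x ahead of the robot, y to its left, z up, the work surface at z = 0. Lengths are in m, angles in rad, forces in N, time in s.
With the tool pointing down it reaches from about 0.35 to 0.8 m from the base axis. Payload 7.3 kg.
Tool frame: the origin (TCP) lies between the finger pads; the fingertips stand 25 mm ahead of it and the grasp point (between the pads) lies 6 mm ahead of it (r.tip_extent is the distance from the TCP to the fingertips, in m); z points along the fingers, y is the line along which they close (so a half turn about z gives the same grasp; the last joint's range is limited). The gripper opens to 85 mm and grips with 20 to 120 N. Pads are 22 mm wide; open, the fingers measure 114 mm over their backs; the gripper's body (76 mm by 85 mm) begins 54 mm behind the grasp point. The pads swing forward as they close: fully open they stand 13 mm farther back than shut.
Start: joints at [1.139, 0.342, 1.524, -0, 1.275, -0.146], TCP at [0.148, 0.504, 0.256] pointing down, gripper open.
Joint ranges: [-2.53, 2.53], [-0.77, 2.02], [0.04, 2.7], [-1, 4.14], [0.28, 2.66], [-3.11, 3.11]. Speed limits (rad/s): [2.57, 2.57, 3.14, 3.14, 3.14, 3.14].

## Interface

Orientations are given as a unit quaternion [x, y, z, w].
In Python, from workcell import r, command_gripper, optics gives the robot as it stands. The module is installed in compiled form; this text tells all that it offers. Calls block until the motion is done:
- r.reach(position, orientation): joint-space move of the TCP to a pose.
- r.move_straight(position, orientation=None, speed=0.15, max_force=None): straight line of the TCP; orientation=None keeps the orientation; speed is the mean speed in m/s. With max_force (N) it stops when the force on the tool has changed by that much, and returns True; else False.
- r.movej(angles): joint-space move.
- command_gripper(opening, force=None): finger opening in m; force is the grip in N (None keeps the last); returns when the fingers have stopped.
- r.hold(seconds).
- r.solve_ik(position, orientation): joint angles nearest the present ones, or None.
- r.read_state(): the state.
- optics.get_image(name): name is "side" or "top"; returns (picture, depth): 400x640x3 uint8, red, green, blue; 400x640 float32, m along the optical axis (not along the pixel's ray), 0 where there is no reading.
- optics.camera_model(name): a dict with "K" (3x3 intrinsics, pixels), "R" (3x3) and "t" (3): a world point X has camera coordinates R X + t. Camera axes: x right, y down, z forward; pixel columns grow to the right and rows downward; lengths in m; the calibration is good to about 2 mm. A picture is of the moment at which its call begins. camera_model takes no time and is no camera call.
A pose or a line that the arm cannot do raises r.PlanningError and nothing moves.
- r.finish_job(): hands the job in; it is judged then, once.
The state is a dict: "time_s": time; "joint_positions": joint angles; "dq": joint speeds; "tau": joint torques, N m; "eef_pos": TCP position; "eef_rot": TCP orientation; "contact_force": force on the tool from outside, world axes, zero at the start; "torque": the same for the moment, N m; "grip_width": finger opening in m; "grip_force": force on a finger pad.
Only numpy, scipy, OpenCV 4.12 (cv2) and the standard library are available. Lean on these libraries where they do the work, as an engineer would, in place of code of your own. Each camera call takes 0.05 s, during which the arm holds its last target. There are 200 camera calls.

## Working session

There is one attempt and no reset: what is moved stays moved. The work goes in short steps, each a Python script; the robot and the scene stay as the last script left them, time stands still between calls to the robot, and variables do not carry over. Pictures are saved under pics/ and viewed, at most 10 in all, crops included, and the job is handed in when it is done.

```bash
mkdir -p pics
python3 - <<'E'
from workcell import r, optics
import cv2, numpy as np
for n in ("top","side"):
    p,d=optics.get_image(n); cv2.imwrite(f"pics/{n}0.png",p[:,:,::-1]); np.save(f"pics/{n}0.npy",d)
    m=optics.camera_model(n); print(n,m["K"].tolist(),(-m["R"].T@m["t"]).round(3),m["R"].round(3).tolist(), (d==0).mean())
s=r.read_state();print(s["time_s"],s["eef_rot"],r.tip_extent)
E
```

```text
top [[456.59275456495163, 0.0, 321.2015924200338], [0.0, 456.59275456495163, 193.0787313102831], [0.0, 0.0, 1.0]] [ 0.299 -0.019  1.441] [[0.013, -1.0, -0.002], [-0.98, -0.012, -0.197], [0.197, 0.004, -0.98]] 0.00403125
side [[361.847885753549, 0.0, 320.91536074356486], [0.0, 361.847885753549, 197.94386674181703], [0.0, 0.0, 1.0]] [ 0.253 -0.706  0.792] [[0.915, -0.404, -0.01], [-0.276, -0.606, -0.746], [0.295, 0.685, -0.666]] 0.00410546875
0.1 [ 1.42408851e-01  9.89807693e-01 -6.40820903e-04 -2.00634195e-04] 0.025
```

View pics/top0.png

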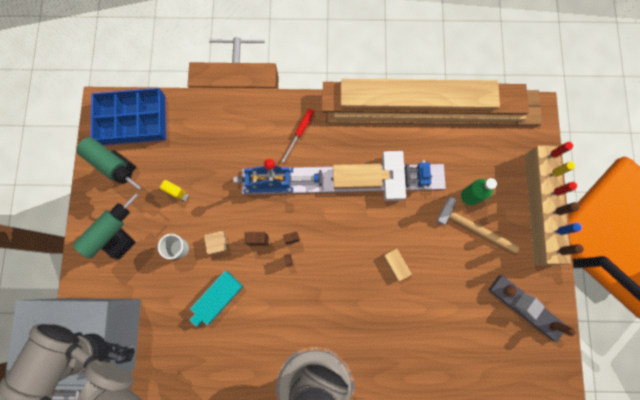

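View pics/side0.png

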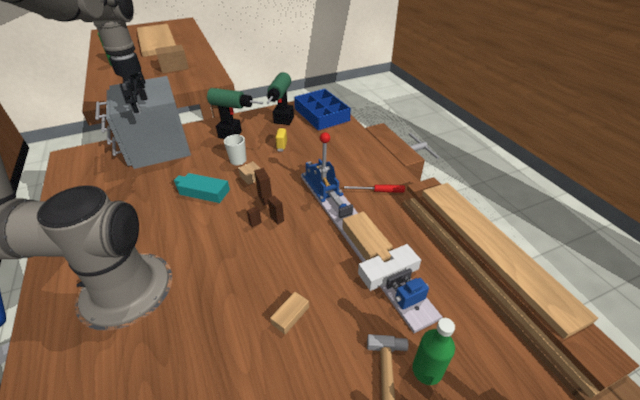

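The top view shows the clamp at (240–445, 180), its knob at (269,164), the rail at (360,176) and the leg at (394,176). Three dark blocks could be the caul: (257,239), (291,238) and (288,261). In the side view they are at (263,185), (276,208) and (254,214). I'll measure all three and enlarge the crop.

```bash
cat > h.py <<'E'
import cv2, numpy as np
from workcell import r, command_gripper, optics
def cloud(n,d):
    m=optics.camera_model(n);K=m["K"];v,u=np.mgrid[:400,:640]
    c=np.stack([(u-K[0,2])/K[0,0]*d,(v-K[1,2])/K[1,1]*d,d],-1)
    return (c-m["t"])@m["R"]
def ray(n,u,v,z):
    m=optics.camera_model(n);C=-m["R"].T@m["t"];D=m["R"].T@np.linalg.solve(m["K"],[u,v,1.]);return C+D*(z-C[2])/D[2]
def proj(n,X):
    m=optics.camera_model(n);c=m["R"]@np.asarray(X)+m["t"];q=m["K"]@c;return q[:2]/q[2]
E
python3 - <<'E'
from h import *
for n in("top","side"):
    im=cv2.imread(f"pics/{n}0.png");P=cloud(n,np.load(f"pics/{n}0.npy"));hsv=cv2.cvtColor(im,cv2.COLOR_BGR2HSV)
    H,S,V=cv2.split(hsv)
    box=lambda a,b,c,d:(P[...,0]>a)&(P[...,0]<b)&(P[...,1]>c)&(P[...,1]<d)&(P[...,2]>.008)&(P[...,2]<.3)
    def rep(name,m):
        k,l,st,ce=cv2.connectedComponentsWithStats(m.astype(np.uint8))
        for i in range(1,k):
            if st[i,4]<25: continue
            q=P[l==i];zt=np.percentile(q[:,2],95);t=q[q[:,2]>zt-.006]
            rc=cv2.minAreaRect((t[:,:2]*1000).astype(np.float32))
            print(n,name,"px",ce[i].round(),"n",st[i,4],"ztop",zt.round(3),"topmean",t.mean(0).round(4),"rect",np.round(rc[0],1),np.round(rc[1],1),round(rc[2],1))
    A=box(.3,.75,-.4,.35)
    rep("dark",A&(V<95)&((H<20)|(H>170))&(P[...,0]<.52))
    rep("red",A&(S>170)&((H<6)|(H>174)))
    rep("white",A&(S<40)&(V>205))
    rep("pale",A&(S<150)&(S>50)&(V>170)&(H>8)&(H<30))
t=cv2.imread("pics/top0.png");s=cv2.imread("pics/side0.png")
a=cv2.resize(t[150:275,225:450],(800,444),interpolation=cv2.INTER_CUBIC)
cv2.imwrite("pics/c1.png",a)
b=cv2.resize(s[120:335,230:450],None,fx=2.7,fy=2.7,interpolation=cv2.INTER_CUBIC)
cv2.imwrite("pics/c2.png",b)
E
```

```text
top dark px [259. 242.] n 96 ztop 0.103 topmean [0.4181 0.175  0.1012] rect [417.9 178.8] [ 4.7 53.2] 4.6
top dark px [292. 241.] n 38 ztop 0.079 topmean [0.4286 0.0721 0.0777] rect [428.7  72.6] [ 2.9 36.5] 15.9
top red px [269. 164.] n 89 ztop 0.228 topmean [0.6254 0.1312 0.2252] rect [624.7 131. ] [19.4 22.6] 4.8
top white px [395. 175.] n 791 ztop 0.057 topmean [ 0.6383 -0.2417  0.0533] rect [ 640.2 -240.6] [146.9  58.8] 2.3
top white px [437. 177.] n 213 ztop 0.017 topmean [ 0.6444 -0.3816  0.0146] rect [ 646.2 -378.1] [44.8 76.3] 85.9
top white px [308. 171.] n 201 ztop 0.02 topmean [0.6529 0.03   0.0193] rect [658.4  17.4] [ 27.7 127.4] 15.0
top white px [299. 189.] n 60 ztop 0.016 topmean [0.5994 0.0593 0.013 ] rect [599.7  58.5] [17.3 38.4] 1.8
top pale px [359. 175.] n 1122 ztop 0.056 topmean [ 0.6355 -0.1306  0.0529] rect [ 636.4 -137.9] [ 69.6 173.5] 2.2
top pale px [215. 242.] n 369 ztop 0.044 topmean [0.4224 0.3112 0.0407] rect [422.8 310.1] [59.2 60. ] 13.0
top pale px [398. 265.] n 437 ztop 0.034 topmean [ 0.3611 -0.2496  0.0312] rect [ 362.  -249.2] [88.8 44.8] 29.1

[... 304 characters left out ...]
] [14.6 21.5] 81.3
side white px [390. 263.] n 952 ztop 0.055 topmean [ 0.64   -0.245   0.0527] rect [ 641.6 -242.1] [148.3  58.1] 2.2
side white px [425. 312.] n 34 ztop 0.014 topmean [ 0.6596 -0.3805  0.0125] rect [ 659.3 -381.7] [ 7.1 35.7] 1.2
side white px [415. 317.] n 45 ztop 0.015 topmean [ 0.6291 -0.3828  0.0125] rect [ 628.9 -382.3] [35.5  9.7] 88.3
side pale px [249. 168.] n 149 ztop 0.043 topmean [0.4216 0.3122 0.0407] rect [423.1 312. ] [56.6 56.9] 13.2
side pale px [369. 235.] n 1089 ztop 0.055 topmean [ 0.6385 -0.1362  0.0526] rect [ 638.9 -136.7] [ 69.8 177.7] 1.8
side pale px [290. 310.] n 685 ztop 0.033 topmean [ 0.3633 -0.2522  0.0306] rect [ 364.6 -250.6] [88.7 43.3] 29.4
```

View pics/c1.png

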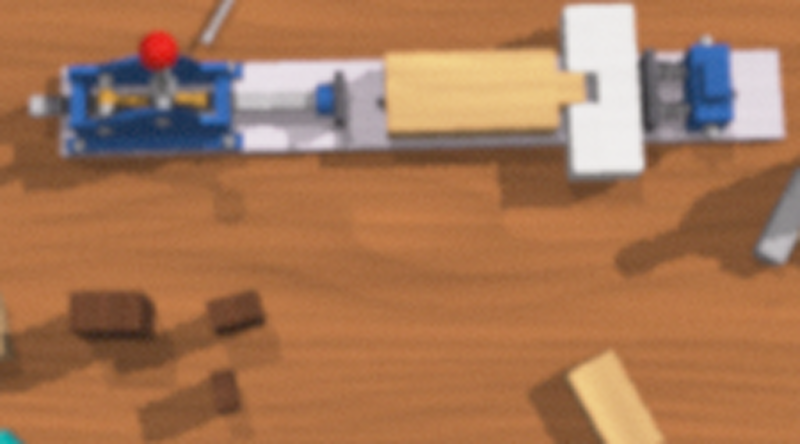

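View pics/c2.png

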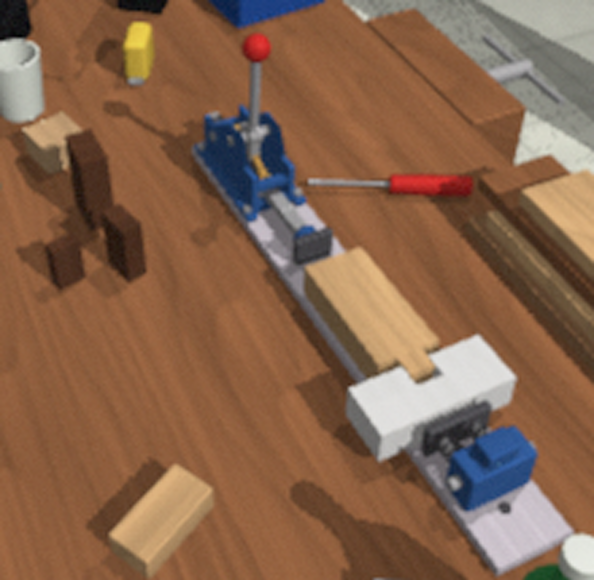

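Heights are 103, 77 and 58 mm. So the middle-sized block, top-view (291,238) and side-view (276,208), is the caul (76 mm tall). The crop confirms it: the one to its left is larger and the one below it is smaller. Next I'll get the poses of caul, rail end, pad and knob.

Run:
```python
from h import *
for n in("top","side"):
    im=cv2.imread(f"pics/{n}0.png");P=cloud(n,np.load(f"pics/{n}0.npy"));H,S,V=cv2.split(cv2.cvtColor(im,cv2.COLOR_BGR2HSV))
    X,Y,Z=P[...,0],P[...,1],P[...,2]
    q=P[(abs(X-.43)<.045)&(abs(Y-.072)<.045)&(Z>.069)&(Z<.086)]
    rc=cv2.minAreaRect((q[:,:2]*1000).astype(np.float32));print(n,"caul",len(q),q.mean(0).round(4),np.round(rc,1) if 0 else rc)
    # pale rail top: end & sides
    m=(S>50)&(S<150)&(V>150)&(H>8)&(H<30)&(Z>.045)&(Z<.06)&(abs(X-.64)<.06)&(Y<0.03)&(Y>-.18)
    q=P[m]; rc=cv2.minAreaRect((q[:,:2]*1000).astype(np.float32));print(n,"rail",len(q),rc, "ymax pct",np.percentile(q[:,1],[97,99,100]).round(4))
    for y0 in(-.14,-.09,-.04):
        s=q[abs(q[:,1]-y0)<.012];print("   rail x range",y0,np.percentile(s[:,0],[1,99]).round(4))
    # things higher than bed between knob and rail (pad)
    m=(abs(X-.64)<.05)&(Y>-.03)&(Y<.06)&(Z>.035)&(Z<.056)&~((S>50)&(V>150)&(H>8)&(H<30))
    q=P[m]; h,e=np.histogram(q[:,1],bins=np.arange(-.03,.062,.004));print(n,"pad hist",list(zip(e.round(3).tolist(),h.tolist())))
    s=q[(q[:,2]>.044)]; 
    if len(s): print("  pad top",s.mean(0).round(4),s.min(0).round(4),s.max(0).round(4))
    # bed whole, z 8..17
    m=(Z>.007)&(Z<.018)&(X>.55)&(X<.72)&(S<70)&(V>120)
    q=P[m];print(n,"bed y range",np.percentile(q[:,1],[.5,99.5]).round(4)); s=q[q[:,1]<-.34];print("   far bed x",np.percentile(s[:,0],[1,99]).round(4),"y",np.percentile(s[:,1],[1]).round(4))
    m=(Z>.05)&(Z<.11)&(H>100)&(H<125)&(S>100)&(X>.55)&(X<.72)&(Y>0);q=P[m];print(n,"head",np.percentile(q,[1,50,99],axis=0).round(4).tolist())
    m=(S>170)&((H<6)|(H>174))&(Z>.18)&(abs(X-.63)<.05);q=P[m]
    A=np.c_[2*q,np.ones(len(q))];s=np.linalg.lstsq(A,(q**2).sum(1),rcond=None)[0];print(n,"knob sphere",s[:3].round(4),np.sqrt(s[3]+s[:3]@s[:3]).round(4))
```

```text
top caul 117 [0.438  0.0772 0.0754] ((438.13372802734375, 77.28357696533203), (24.3375186920166, 43.312416076660156), 14.599174499511719)
top rail 880 ((635.8460693359375, -116.02214050292969), (70.195556640625, 128.19227600097656), 0.6909761428833008) ymax pct [-0.0552 -0.0521 -0.0518]
   rail x range -0.14 [0.6014 0.6706]
   rail x range -0.09 [0.6011 0.6692]
   rail x range -0.04 [0.6539 0.6659]
top pad hist [(-0.03, 0), (-0.026, 0), (-0.022, 0), (-0.018, 0), (-0.014, 15), (-0.01, 16), (-0.006, 22), (-0.002, 10), (0.002, 8), (0.006, 8), (0.01, 11), (0.014, 5), (0.018, 3), (0.022, 4), (0.026, 9), (0.03, 4), (0.034, 3), (0.038, 5), (0.042, 8), (0.046, 2), (0.05, 5), (0.054, 9)]
  pad top [ 0.6305 -0.0034  0.0483] [ 0.6081 -0.0118  0.0443] [0.6525 0.0325 0.0557]
top bed y range [-0.4076  0.424 ]
   far bed x [0.603  0.6839] y [-0.4092]
top head [[0.5945, 0.0876, 0.0505], [0.611, 0.1542, 0.0673], [0.6523, 0.2257, 0.1017]]
top knob sphere [ 0.6157 -0.2894  0.2844] 0.4254
side caul 110 [0.4392 0.0757 0.0761] ((439.3926086425781, 78.10896301269531), (24.584041595458984, 47.4232292175293)
[... 163 characters left out ...]
0.0471]
   rail x range -0.14 [0.6045 0.6719]
   rail x range -0.09 [0.602  0.6704]
   rail x range -0.04 [0.6242 0.6699]
side pad hist [(-0.03, 0), (-0.026, 0), (-0.022, 0), (-0.018, 6), (-0.014, 48), (-0.01, 21), (-0.006, 9), (-0.002, 3), (0.002, 8), (0.006, 6), (0.01, 7), (0.014, 0), (0.018, 4), (0.022, 4), (0.026, 6), (0.03, 5), (0.034, 6), (0.038, 5), (0.042, 6), (0.046, 3), (0.05, 6), (0.054, 5)]
  pad top [ 0.6306 -0.0057  0.0487] [ 0.6101 -0.0159  0.0444] [0.6526 0.0126 0.0533]
side bed y range [-0.4077  2.4425]
   far bed x [0.6065 0.686 ] y [-0.4077]
side head [[0.5961, 0.0869, 0.0504], [0.6065, 0.1275, 0.068], [0.6553, 0.2223, 0.1015]]
side knob sphere [0.6267 0.1311 0.2139] 0.014
```

```bash
cat >> h.py <<'E'
from scipy.spatial.transform import Rotation as Ro
CX=np.array([.0366,-.9993,0]);CY=np.array([.9993,.0366,0]);O=np.array([.6259,.1416,0])
def quat(y,z=(0,0,-1)):   # tool quaternion, closing axis y, approach z
    z=np.array(z,float);y=np.array(y,float);y/=np.linalg.norm(y);return Ro.from_matrix(np.c_[np.cross(y,z),y,z]).as_quat()
def best(p,y,z=(0,0,-1)):
    q0=np.array(r.read_state()["joint_positions"]);c=[]
    for s in(1,-1):
        Q=quat(s*np.array(y),z);j=r.solve_ik(p,Q)
        if j is not None:c.append((np.abs(np.array(j)-q0).max(),Q))
    return min(c,key=lambda t:t[0])[1]
def snap(*ns):
    t=r.read_state()["time_s"]
    for n in ns:
        p,d=optics.get_image(n);f=f"pics/{n}_{t:.1f}";cv2.imwrite(f+".png",p[:,:,::-1]);np.save(f+".npy",d);print(f)
E
python3 - <<'E'
from h import *
print("knob rays",ray("top",269,164,.2115),ray("side",325,137,.2115))
a=np.radians(14.6);w=[-np.sin(a),np.cos(a),0];p=np.array([.4387,.0777,.17])
Q=best(p,w);command_gripper(.07,30)
r.reach(p,Q)
print(r.move_straight([p[0],p[1],.067],speed=.12,max_force=8))
command_gripper(.03,40);s=r.read_state();print(s["time_s"],s["grip_width"],s["grip_force"],s["eef_pos"])
r.move_straight([p[0],p[1],.17],speed=.2)
s=r.read_state();print(s["time_s"],s["grip_width"],s["contact_force"])
t=np.array([.6323,-.0335,.17]);Q=best(t,CY);r.reach(t,Q)
print(r.read_state()["time_s"]);snap("top","side")
E
```

```text
knob rays [0.62659629 0.13276374 0.2115    ] [0.63013574 0.13359972 0.2115    ]
False
3.65 0.043419021123161615 40.687973499298096 [0.43916401 0.07772751 0.06770106]
4.3167 0.043548837273627 [ 0.02505345  0.56066252 -1.0602948 ]
5.6833
pics/top_5.7
pics/side_5.7
```

Run:
```python
from h import *
a=cv2.imread("pics/top_5.7.png")[130:230,250:410];b=cv2.imread("pics/side_5.7.png")[130:260,280:440]
cv2.imwrite("pics/air.png",np.vstack([cv2.resize(a,(480,300)),cv2.resize(b,(369,300)).repeat(1,0) if 0 else cv2.copyMakeBorder(cv2.resize(b,(369,300)),0,0,0,111,cv2.BORDER_CONSTANT)]))
```

```text
(no output)
```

View pics/air.png

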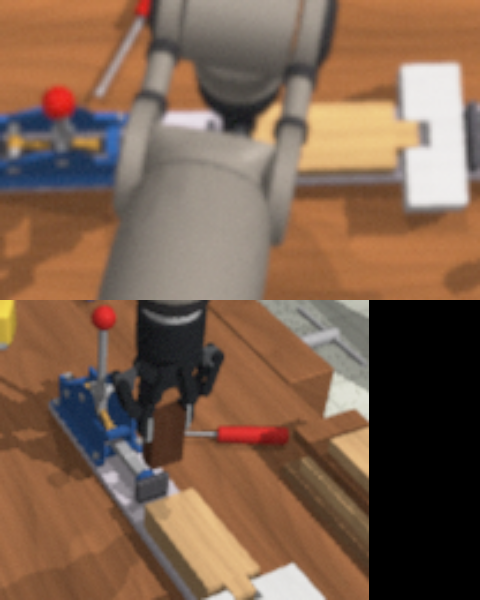

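The block is held upright above the gap, at about (170,430) in the lower crop. Lowering it now.

```bash
python3 - <<'E'
from h import *
x,y=.6323,-.0335
print(r.move_straight([x,y,.09],speed=.12,max_force=6), r.read_state()["contact_force"])
print(r.move_straight([x,y,.0765],speed=.03,max_force=4))
s=r.read_state();print(s["eef_pos"],s["contact_force"],s["time_s"])
if abs(s["eef_pos"][2]-.079)<.004:
    command_gripper(.062)
    r.move_straight([x,y,.19],speed=.2)
    Q=best([.58,-.12,.25],CY);r.reach([.55,-.15,.27],Q);print(r.read_state()["time_s"]);snap("top","side")
E
python3 - <<'E'
import sys;sys.path.insert(0,'.')
import glob,cv2,numpy as np
a=cv2.imread(sorted(glob.glob("pics/side_*.png"),key=lambda f:float(f.split('_')[-1][:-4]))[-1])[130:260,280:440]
b=cv2.imread(sorted(glob.glob("pics/top_*.png"),key=lambda f:float(f.split('_')[-1][:-4]))[-1])[130:230,230:410]
cv2.imwrite("pics/placed.png",np.hstack([cv2.resize(a,(369,300)),cv2.resize(b,(430,300))]))
E
```

```text
False [ 5.07710820e-01 -9.55510682e-01  4.00854637e-04]
True
[ 0.63250428 -0.03359379  0.07953083] [0.18005071 0.07735415 2.79306544] 7.0
8.725
pics/top_8.7
pics/side_8.7
```

View pics/placed.png

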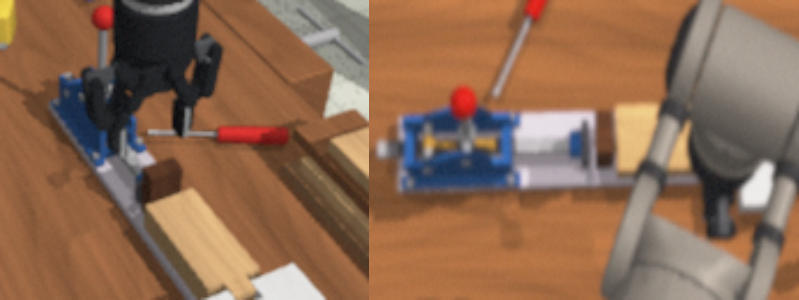

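The block stands in the gap, between the pad at (590,140) and the rail at (615,140). Now to grip the knob, find the forward stop and make the first stroke.

```bash
cat >> h.py <<'E'
import json,os
Z=np.array([0,0,1.]);PIV=O+.087*Z;L=.125+.004;SG=[1]
if os.path.exists("cal.json"):
    c=json.load(open("cal.json"));PIV=np.array(c["piv"]);SG=[c["sg"]]
def U(th): a=.2-th;return np.sin(a)*CX+np.cos(a)*Z
def T(th): a=.2-th;return np.cos(a)*CX-np.sin(a)*Z
def pose(th,ext=0): u=U(th);return PIV+(L+ext)*u,quat(SG[0]*CY,-u)
def go(th,v=.1,mf=None): p,q=pose(th);return r.move_straight(p,q,speed=v,max_force=mf)
def F(): return float(np.dot(r.read_state()["contact_force"],T(0.2)))
def ang():
    d=np.array(r.read_state()["eef_pos"])-PIV;return float(.2-np.arctan2(d@CX,d[2]))
E
python3 - <<'E'
from h import *
P=cloud("top",np.load("pics/top_8.7.npy"));q=P[(abs(P[...,0]-.632)<.05)&(abs(P[...,1]+.033)<.03)&(P[...,2]>.075)&(P[...,2]<.1)]
print("block top",len(q),q.mean(0).round(4),cv2.minAreaRect((q[:,:2]*1000).astype(np.float32)))
th=.13
# choose hand sign
q0=np.array(r.read_state()["joint_positions"]);d={}
for s in(1,-1):
    SG[0]=s;p,Q=pose(th,.09);j=r.solve_ik(p,Q);d[s]=(9 if j is None else np.abs(np.array(j)-q0).max())
SG[0]=min(d,key=d.get);print(d)
p,Q=pose(th,.09);r.reach(p,Q);p,Q=pose(th);print(r.move_straight(p,Q,speed=.12,max_force=8))
command_gripper(.02,60);s=r.read_state();print(s["time_s"],s["grip_width"],s["eef_pos"],s["contact_force"],F())
print("fwd",go(-.12,.05,8),F(),ang(),r.read_state()["eef_pos"])
a0=ang();PIV=PIV-(L*(np.sin(.2)-np.sin(.2-a0)))*CX
json.dump(dict(piv=PIV.tolist(),sg=SG[0]),open("cal.json","w"))
import h;h.PIV=PIV;print(PIV,h.ang(),r.read_state()["time_s"])
E
```

```text
block top 121 [ 0.6303 -0.0346  0.087 ] ((631.0618896484375, -34.53915786743164), (45.84183883666992, 21.555641174316406), 0.6641693115234375)
{1: np.float64(0.4456701663917258), -1: 9}
False
11.2417 0.029567286488651794 [0.6272173  0.13255716 0.21694136] [ 3.23594435 -1.43731672  4.39388392] 1.554746164960652
fwd True -5.380166811608923 0.007459101412035679 [0.62788088 0.11676703 0.21466003]
[0.62586546 0.14254309 0.087     ] 0.00034754751387311433 11.6833
```

```bash
cat >> h.py <<'E'
def stroke(mf=18,v=.12,fine=True):
    o=[]; st=False
    for th in ((.2,.3,.35,.385,.42) if fine else (.22,.385,.42)):
        st=go(th,v,mf);o.append((round(ang(),3),round(F(),1)))
        if st: break
    return st,o
def fwd(v=.14):
    go(.2,v);go(.02,v);st=go(-.03,.05,6);return st,round(ang(),3),round(F(),1)
E
python3 - <<'E'
from h import *
for i in range(2):
    print(stroke(),r.read_state()["time_s"],r.read_state()["grip_width"]);print(fwd(),r.read_state()["time_s"],r.read_state()["contact_force"])
snap("top","side")
E
```

```text
(True, [(0.105, -1.4)]) 11.8917 0.02877265941402117
(True, -0.001, -3.7) 12.725 [-0.24873336  3.71607679  3.93975712]
(True, [(0.072, -0.1)]) 12.9333 0.029229702526537966
(True, -0.001, -3.9) 13.775 [-0.52939352  3.90884155  3.53642863]
pics/top_13.8
pics/side_13.8
```

Run:
```python
from h import *
for th in (.05,.1,.15,.2,.25,.3,.34,.37,.385,.41):
    st=go(th,.05,30);s=r.read_state();print(th,st,round(ang(),3),round(F(),1),np.round(s["contact_force"],1),round(s["grip_width"],4),s["time_s"])
    if st: break
```

```text
0.05 False 0.046 0.8 [ 2.5 -0.7  7.5] 0.0291 14.125
0.1 False 0.092 0.7 [ 2.  -0.6  7.9] 0.0288 14.4
0.15 False 0.141 0.7 [ 1.8 -0.6  8.5] 0.0293 14.675
0.2 False 0.191 -1.1 [1.1 1.2 9.3] 0.0292 14.95
0.25 False 0.242 -0.8 [1.4 0.8 9.6] 0.0294 15.225
0.3 False 0.293 -1.1 [1.  1.1 9.6] 0.0291 15.5
0.34 False 0.332 -2.6 [ 0.3  2.7 10.7] 0.0291 15.75
0.37 False 0.361 -2.2 [ 0.3  2.2 11.6] 0.0288 16.0
0.385 False 0.374 -2.0 [ 0.7  2.1 11.1] 0.0291 16.25
0.41 False 0.4 -2.4 [ 0.6  2.4 11.3] 0.029 16.5
```

```bash
sed -i 's/^Z=np.*$/Z=np.array([0,0,1.]);PIV=O+.087*Z;L=.131;SG=[1]/; s/T(0.2)))/T(ang())))/' h.py
cat >> h.py <<'E'
def rep(): 
    f=np.array(r.read_state()["contact_force"]);a=ang();return round(a,3),round(float(f@T(a)),1),round(float(f@U(a)),1)
def stroke(ths=(.2,.3,.37,.39,.42),v=.07,mf=30,flim=18.5):
    o=[]
    for th in ths:
        st=go(th,v,mf);o.append(rep())
        if st or o[-1][1]>flim: o.append("STOP");break
    return o
def fwd(v=.1):
    go(.2,v);go(.03,v);st=go(-.03,.05,8);return st,rep()
E
python3 - <<'E'
from h import *
print(fwd(),r.read_state()["time_s"])
print(stroke(),r.read_state()["time_s"]);print(fwd(),r.read_state()["time_s"],r.read_state()["grip_width"]);snap("top","side")
P=cloud("top",np.load("pics/top_13.8.npy"))
E
cd pics
python3 - <<'E'
import glob,cv2,numpy as np
k=lambda f:float(f.split('_')[-1][:-4])
a=cv2.imread(sorted(glob.glob("side_*.png"),key=k)[-1])[110:260,280:440]
b=cv2.imread(sorted(glob.glob("top_*.png"),key=k)[-1])[130:230,250:410]
cv2.imwrite("s2.png",np.hstack([cv2.resize(a,(320,300)),cv2.resize(b,(480,300))]))
E
```

```text
(True, (-0.0, -5.8, 1.8)) 17.5083
[(0.2, -0.6, -0.7), (0.3, -1.1, 0.6), (0.37, -0.2, 1.2), (0.386, 1.0, 0.7), (0.417, 0.6, 2.6)] 19.1417
(True, (0.0, -6.4, 1.3)) 20.1667 0.02881598597483098
pics/top_20.2
pics/side_20.2
```

View pics/s2.png

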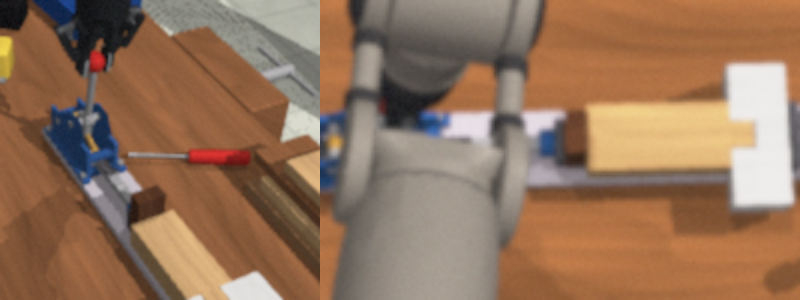

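The ram advanced: the block is now against both pad and rail, around (572,135), and still upright. I'll keep pumping and watch the pull.

Run:
```python
from h import *
for i in range(8):
    o=stroke();print(o,r.read_state()["time_s"])
    print(fwd())
    if "STOP" in o or max(x[1] for x in o)>4.5: break
print(r.read_state()["time_s"],r.read_state()["grip_width"])
```

```text
[(0.204, -0.3, -0.7), (0.301, 0.4, 0.4), (0.367, 2.8, 0.5), (0.381, 3.8, 0.4), (0.41, 4.3, 0.5)] 21.9083
(True, (-0.0, -4.8, 2.6))
[(0.196, 2.6, -0.6), (0.29, 5.5, 0.6), (0.357, 6.9, 1.9), (0.37, 8.6, 1.3), (0.401, 8.8, 2.6)] 24.575
(True, (0.0, -5.5, 1.9))
25.6 0.029462967538788694
```

```bash
python3 - <<'E'
from h import *
o=stroke((.1,.2,.3,.34,.37,.39,.41,.43));print(o,r.read_state()["time_s"])
print(fwd(),r.read_state()["time_s"]);snap("top","side")
for n in ("top_%.1f"%(r.read_state()["time_s"]-.1),):pass
E
cd pics
python3 - <<'E'
import glob,cv2,numpy as np
k=lambda f:float(f.split('_')[-1][:-4])
a=cv2.imread(sorted(glob.glob("side_*.png"),key=k)[-1])[200:320,330:450]
b=cv2.imread(sorted(glob.glob("top_*.png"),key=k)[-1])[140:210,310:450]
cv2.imwrite("s3.png",np.hstack([cv2.resize(a,(240,240)),cv2.resize(b,(480,240))]))
E
```

```text
[(0.091, 5.2, -0.9), (0.182, 8.2, -0.2), (0.28, 11.2, 1.0), (0.313, 12.0, 1.7), (0.34, 13.6, 1.1), (0.357, 13.5, 2.6), (0.376, 13.2, 1.7), (0.396, 14.2, 1.6)] 27.8583
(True, (0.0, -5.8, 1.6)) 28.8917
pics/top_28.9
pics/side_28.9
```

View pics/s3.png

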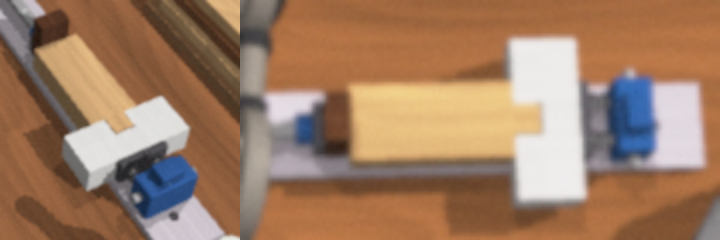

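The joint line at (512,120) is shut. The pull peaked at about 14 N; the reading is about 1 N low, since empty strokes read around 0. Another tooth would add about 5–7 N, which risks 20 N. From the images I'll check that this last tooth latched: five strokes should mean 35 mm of ram travel.

Run:
```python
from h import *
for f in("top_8.7","top_20.2","top_28.9","side_8.7","side_20.2","side_28.9"):
    n=f.split("_")[0];P=cloud(n,np.load(f"pics/{f}.npy"))
    q=P[(abs(P[...,0]-.632)<.04)&(P[...,1]<-.01)&(P[...,1]>-.1)&(P[...,2]>.078)&(P[...,2]<.094)]
    im=cv2.imread(f"pics/{f}.png");H,S,V=cv2.split(cv2.cvtColor(im,cv2.COLOR_BGR2HSV))
    w=P[(S<40)&(V>190)&(P[...,2]>.045)&(P[...,2]<.06)&(P[...,1]<-.18)&(P[...,1]>-.32)&(abs(P[...,0]-.64)<.1)]
    rc=cv2.minAreaRect((q[:,:2]*1000).astype(np.float32))
    # sub-pixel edges in image row along clamp axis
    print(f,len(q),"caul",rc[0][1] if len(q) else 0,rc[1:],"mean y",q[:,1].mean().round(4),"leg y",np.percentile(w[:,1],[3,50,97]).round(4) if len(w) else None)
```

```text
top_8.7 118 caul -34.51419448852539 ((45.851932525634766, 21.48589324951172), 0.5502521991729736) mean y -0.0343 leg y [-0.2502 -0.2354 -0.2148]
top_20.2 116 caul -55.88010025024414 ((44.80672836303711, 21.59136962890625), 0.41812872886657715) mean y -0.0559 leg y [-0.2753 -0.2489 -0.2187]
top_28.9 116 caul -64.99519348144531 ((44.078678131103516, 21.600976943969727), 0.3158251941204071) mean y -0.0647 leg y [-0.2849 -0.2587 -0.2282]
side_8.7 134 caul -33.1343994140625 ((44.19216537475586, 27.47213363647461), 2.4450936317443848) mean y -0.0362 leg y [-0.2712 -0.2465 -0.2145]
side_20.2 136 caul -53.23778533935547 ((45.19432067871094, 28.81854820251465), 3.436328172683716) mean y -0.0571 leg y [-0.2772 -0.2523 -0.2205]
side_28.9 137 caul -64.1318359375 ((45.46996307373047, 28.250293731689453), 4.045138835906982) mean y -0.0668 leg y [-0.2859 -0.2613 -0.2296]
```

Travel since the third picture is only about 9.5 mm, so that doesn't settle it. A partial pull to about 0.17 rad is harmless, because it falls back to the last tooth. If the tooth latched, it should pull clearly harder than the last stroke did at the same angle (5.2 N at 0.09, 8.2 N at 0.18).

Run:
```python
from h import *
print(stroke((.04,.07,.1,.13,.16,.2),flim=15.5),r.read_state()["time_s"])
print(fwd(),r.read_state()["time_s"])
```

```text
[(0.038, 1.8, -1.1), (0.059, 4.2, -2.0), (0.083, 6.8, -0.2), (0.108, 8.4, -0.9), (0.135, 10.8, 0.2), (0.175, 10.6, -0.2)] 30.4917
(True, (0.0, -6.0, 2.7)) 31.325
```

Run:
```python
from h import *
for th in (.1,.15,.2,.23,.26,.28,.3,.32,.34,.36,.38,.4,.42):
    st=go(th,.06,30);r.hold(.06);a=rep();print(a)
    if st or a[1]>15.8: print("STOP",st);break
print(r.read_state()["time_s"]);print(fwd());r.hold(.1);snap("top","side");print(r.read_state()["time_s"])
for n in("top","side"):
    import glob
    f=sorted(glob.glob(f"pics/{n}_*.npy"),key=lambda f:float(f.split('_')[-1][:-4]))[-1]
    P=cloud(n,np.load(f));q=P[(abs(P[...,0]-.632)<.04)&(P[...,1]<-.01)&(P[...,1]>-.1)&(P[...,2]>.078)&(P[...,2]<.094)];print(f,q[:,1].mean())
```

```text
(0.088, 5.6, -1.2)
(0.129, 8.7, 0.2)
(0.176, 9.9, 0.0)
(0.203, 10.6, 0.4)
(0.231, 10.9, -0.1)
(0.251, 11.8, 0.8)
(0.269, 10.9, 0.3)
(0.289, 13.4, 1.2)
(0.308, 13.5, 1.4)
(0.329, 14.1, -0.1)
(0.347, 13.4, 0.8)
(0.368, 13.0, 1.9)
(0.387, 12.0, 2.2)
35.4667
(True, (0.0, -5.9, 2.5))
pics/top_36.6
pics/side_36.6
36.6917
pics/top_36.6.npy -0.0649765394885454
pics/side_36.6.npy -0.066692273638048
```

The profile repeated and the block did not move, so the last stroke falls just short. The force sags past 0.33 rad, which means the knob is giving in the grip. I'll regrip harder and pull slightly further, with a force cap.

Run:
```python
from h import *
command_gripper(.02,110);print(r.read_state()["grip_width"],rep())
for th in (.1,.2,.27,.3,.33,.36,.38,.4,.415,.43,.44):
    st=go(th,.06,40);r.hold(.06);a=rep();print(a)
    if st or a[1]>17.5: print("STOP",st);break
print(r.read_state()["time_s"]);print(fwd());r.hold(.1);snap("top","side");print(r.read_state()["time_s"])
for n in("top","side"):
    import glob
    f=sorted(glob.glob(f"pics/{n}_*.npy"),key=lambda f:float(f.split('_')[-1][:-4]))[-1]
    P=cloud(n,np.load(f));q=P[(abs(P[...,0]-.632)<.04)&(P[...,1]<-.01)&(P[...,1]>-.1)&(P[...,2]>.078)&(P[...,2]<.094)];print(f,q[:,1].mean())
```

```text
0.028093499728853867 (0.001, -2.8, 3.8)
(0.088, 4.6, -0.0)
(0.18, 8.3, 1.0)
(0.246, 10.6, 1.5)
(0.273, 11.5, 3.0)
(0.303, 11.3, 1.0)
(0.331, 12.5, 3.0)
(0.349, 13.6, 2.4)
(0.369, 13.1, 4.4)
(0.383, 12.2, 2.6)
(0.399, 13.6, 2.3)
(0.409, 6.6, 16.2)
40.5833
(True, (0.0, -5.4, 1.4))
pics/top_41.7
pics/side_41.7
41.8333
pics/top_41.7.npy -0.06501682320719905
pics/side_41.7.npy -0.06710534945792845
```

```bash
python3 - <<'E'
from h import *
def meas(tag):
    for n in("top","side"):
        p,d=optics.get_image(n);P=cloud(n,d);q=P[(abs(P[...,0]-.632)<.04)&(P[...,1]<-.01)&(P[...,1]>-.1)&(P[...,2]>.078)&(P[...,2]<.094)]
        H,S,V=cv2.split(cv2.cvtColor(p,cv2.COLOR_RGB2HSV));m=(S>150)&((H<8)|(H>172))&(abs(P[...,0]-.63)<.05)&(P[...,2]>.15);v,u=np.nonzero(m)
        k=P[m].mean(0).round(4) if m.any() else None
        print(tag,n,"caul y",q[:,1].mean().round(4),"knob n",m.sum(),k);cv2.imwrite(f"pics/{tag}_{n}.png",p[:,:,::-1])
meas("f0")
for th in (.2,.3,.36,.4):
    st=go(th,.09,40);print(rep())
meas("back")
E
python3 - <<'E'
import cv2,numpy as np
a=[cv2.resize(cv2.imread(f"pics/{t}_side.png")[90:230,270:400],(390,420)) for t in("f0","back")]
cv2.imwrite("pics/cmp.png",np.hstack(a))
E
```

```text
f0 top caul y -0.0651 knob n 35 [ 0.5892 -0.5619  0.1966]
f0 side caul y -0.0672 knob n 76 [0.6293 0.1092 0.2151]
(0.187, 9.2, 0.7)
(0.28, 10.6, 1.6)
(0.335, 12.1, 2.0)
(0.372, 12.9, 3.1)
back top caul y -0.0732 knob n 86 [ 0.6113 -0.1433  0.2117]
back side caul y -0.0749 knob n 66 [0.6271 0.1535 0.2153]
```

View pics/cmp.png

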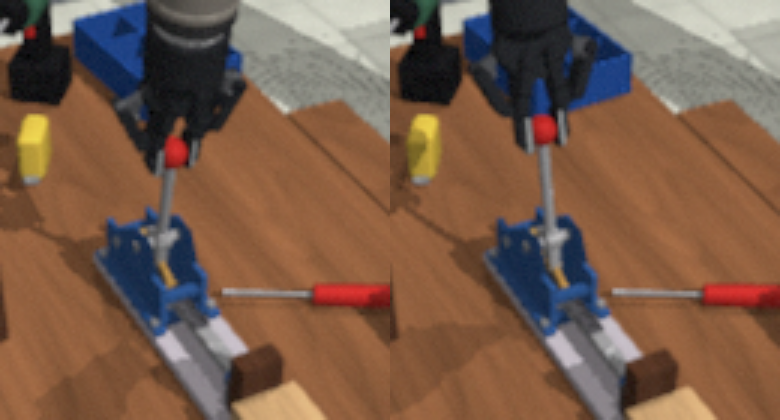

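The knob sits at the very fingertips, at (175,150) and (545,128), gripped above its centre. The knob lags at about 0.355 rad, so the tooth just misses. I'll push forward, regrip 8 mm deeper and pull through.

```bash
sed -i 's/L=.131/L=.123/' h.py
python3 - <<'E'
from h import *
import h
h.L=.131; print(fwd()); h.L=.123
command_gripper(.05,60);p,q=pose(0.0);print(r.move_straight(p,q,speed=.05,max_force=8));command_gripper(.02,90)
s=r.read_state();print(s["grip_width"],rep(),s["time_s"])
def meas(tag):
    p,d=optics.get_image("top");P=cloud("top",d);q=P[(abs(P[...,0]-.632)<.04)&(P[...,1]<-.01)&(P[...,1]>-.1)&(P[...,2]>.078)&(P[...,2]<.094)];print(tag,q[:,1].mean().round(4))
for th in (.2,.3,.36,.38,.4,.415,.43):
    st=go(th,.08,40);a=rep();print(a)
    if st or a[1]>17.5: print("STOP",st);break
meas("pulled");print(fwd());meas("fwd");print(r.read_state()["time_s"])
E
```

```text
(True, (0.0, -5.3, 1.4))
False
0.028733417765442568 (0.001, -1.3, -0.4) 45.2333
(0.187, 8.6, 1.9)
(0.282, 9.8, 2.1)
(0.337, 12.0, 3.6)
(0.349, 14.5, 3.6)
(0.367, 13.2, 3.6)
(0.381, 14.1, 4.1)
(0.396, 14.1, 3.8)
pulled -0.073
(True, (0.0, -4.8, 2.3))
fwd -0.065
48.3417
```

Run:
```python
from h import *
def meas(tag):
    p,d=optics.get_image("side");P=cloud("side",d);q=P[(abs(P[...,0]-.632)<.04)&(P[...,1]<-.01)&(P[...,1]>-.1)&(P[...,2]>.078)&(P[...,2]<.094)]
    H,S,V=cv2.split(cv2.cvtColor(p,cv2.COLOR_RGB2HSV));m=(S>150)&((H<8)|(H>172))&(abs(P[...,0]-.63)<.05)&(P[...,2]>.15);print(tag,"caul",q[:,1].mean().round(4),"knob",P[m].mean(0).round(4));cv2.imwrite(f"pics/{tag}.png",p[:,:,::-1])
meas("m0")
for th in (.2,.37,.42,.45,.475):
    st=go(th,.1,45);a=rep();print(a)
    if th>.4: meas(f"m{th}")
    if st or a[1]>17.8: print("STOP",st);break
print(fwd());meas("mf");print(r.read_state()["time_s"])
```

```text
m0 caul -0.0667 knob [0.6292 0.1088 0.2145]
(0.193, 8.9, 2.1)
(0.358, 10.4, 3.2)
(0.397, 11.6, -1.4)
m0.42 caul -0.0751 knob [0.6266 0.1582 0.2152]
(0.425, 13.5, -0.1)
m0.45 caul -0.0744 knob [0.6263 0.1614 0.2142]
(0.447, 12.5, 3.4)
m0.475 caul -0.0756 knob [0.6267 0.1643 0.2135]
(True, (0.001, -4.6, 2.8))
mf caul -0.0668 knob [0.6295 0.1091 0.2143]
51.1667
```

```bash
python3 - <<'E'
from h import *
import glob
fs=sorted(glob.glob("pics/*_*.npy"),key=lambda f:float(f.split('_')[-1][:-4]))
for f in fs:
    n=f.split("/")[1].split("_")[0];P=cloud(n,np.load(f));im=cv2.imread(f[:-3]+"png");H,S,V=cv2.split(cv2.cvtColor(im,cv2.COLOR_BGR2HSV))
    X,Y,Zz=P[...,0],P[...,1],P[...,2]
    q=P[(abs(X-.632)<.04)&(Y<-.01)&(Y>-.1)&(Zz>.078)&(Zz<.094)]
    L=(S<45)&(V>185)&(Zz>.045)&(Zz<.06)&(Y<-.18)&(Y>-.33)&(abs(X-.64)<.09)
    e=[]
    for x0 in(.585,.69): # leg ends, clear of the tongue
        s=P[L&(abs(X-x0)<.015)];e+=[np.percentile(s[:,1],97).round(4),np.percentile(s[:,1],3).round(4)] if len(s)>5 else [None]
    R=(S>50)&(S<160)&(V>130)&(H>8)&(H<30)&(Zz>.045)&(Zz<.06)&(Y<-.02)&(Y>-.2)&(abs(X-.637)<.03);s=P[R]
    B=(H>100)&(H<125)&(S>110)&(Y<.06)&(Y>-.08)&(Zz>.02)&(Zz<.06)&(abs(X-.632)<.03);b=P[B]
    K=(H>100)&(H<125)&(S>110)&(Y<-.26)&(Zz>.04)&(abs(X-.645)<.05);k=P[K]
    print(f,"caul",q[:,1].mean().round(4) if len(q)>20 else None,"leg",e,"railend",np.percentile(s[:,1],98).round(4) if len(s)>50 else None,"ramblue",len(b),b[:,1].mean().round(4) if len(b) else None)
E
for f in m0 m0.42 mf;do ls pics/$f.png;done
python3 - <<'E'
import cv2,numpy as np
a=[cv2.resize(cv2.imread(f"pics/{t}.png")[150:340,300:450],(390,494),interpolation=cv2.INTER_CUBIC) for t in("m0.475","mf")]
cv2.imwrite("pics/cmp2.png",np.hstack(a))
E
```

```text
pics/side_5.7.npy caul None leg [np.float64(-0.2162), np.float64(-0.2722), np.float64(-0.2113), np.float64(-0.2684)] railend -0.0536 ramblue 17 0.0013
pics/top_5.7.npy caul None leg [np.float64(-0.2142), np.float64(-0.2724), np.float64(-0.2099), np.float64(-0.267)] railend -0.0614 ramblue 0 None
pics/top_8.7.npy caul -0.0343 leg [np.float64(-0.2139), np.float64(-0.2487), None] railend -0.0521 ramblue 30 0.0035
pics/side_8.7.npy caul -0.0362 leg [np.float64(-0.2163), np.float64(-0.273), np.float64(-0.2113), np.float64(-0.2686)] railend -0.0538 ramblue 2 0.002
pics/top_13.8.npy caul -0.0372 leg [np.float64(-0.214), np.float64(-0.2726), np.float64(-0.2099), np.float64(-0.2659)] railend -0.0534 ramblue 0 None
pics/side_13.8.npy caul -0.0386 leg [np.float64(-0.2171), np.float64(-0.2726), np.float64(-0.2124), np.float64(-0.2686)] railend -0.0538 ramblue 1 -0.0024
pics/top_20.2.npy caul -0.0559 leg [np.float64(-0.22), np.float64(-0.277), np.float64(-0.2159), np.float64(-0.2724)] railend -0.071 ramblue 29 -0.0258
pics/side_20.2.npy caul -0.0571 leg [np.float64(-0.2219), np.float64(-0.2787), 
[... 330 characters left out ...]
float64(-0.2814)] railend -0.0803 ramblue 27 -0.0352
pics/side_36.6.npy caul -0.0667 leg [np.float64(-0.2316), np.float64(-0.288), np.float64(-0.2263), np.float64(-0.2835)] railend -0.0791 ramblue 0 None
pics/top_36.6.npy caul -0.065 leg [np.float64(-0.2294), np.float64(-0.2871), np.float64(-0.2253), np.float64(-0.2819)] railend -0.0803 ramblue 27 -0.0352
pics/side_41.7.npy caul -0.0671 leg [np.float64(-0.2309), np.float64(-0.288), np.float64(-0.2278), np.float64(-0.2837)] railend -0.0791 ramblue 0 None
pics/top_41.7.npy caul -0.065 leg [np.float64(-0.2294), np.float64(-0.2865), np.float64(-0.2253), np.float64(-0.2815)] railend -0.0804 ramblue 29 -0.035
pics/m0.png
pics/m0.42.png
pics/mf.png
```

View pics/cmp2.png

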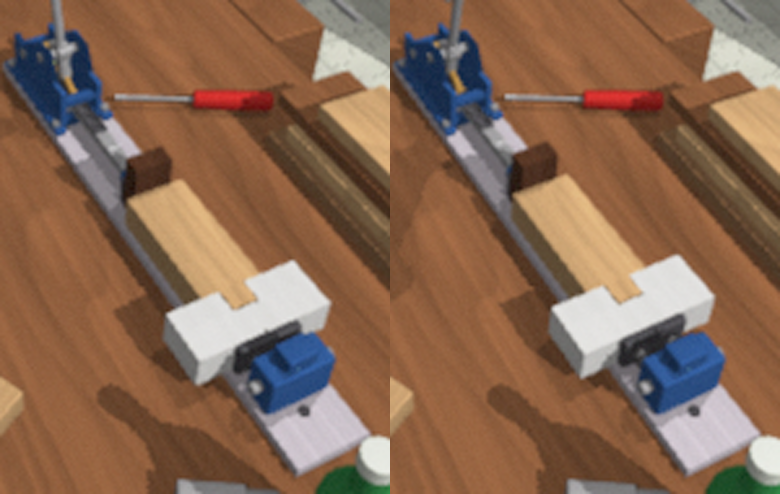

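Run:
```python
from h import *
def meas():
    p,d=optics.get_image("top");P=cloud("top",d);q=P[(abs(P[...,0]-.632)<.04)&(P[...,1]<-.01)&(P[...,1]>-.1)&(P[...,2]>.078)&(P[...,2]<.094)];return q[:,1].mean().round(4)
def tq(): return np.round(np.array(r.read_state()["torque"])@CY,2)
print(meas(),rep(),tq())
for th in (.15,.25,.35,.45,.40,.34,.28,.2,.1):
    go(th,.11,45);print(th,rep(),tq(),meas())
print(fwd(.15),tq(),meas(),r.read_state()["time_s"])
```

```text
-0.0649 (0.001, -3.4, 3.5) 0.33
0.15 (0.149, 7.3, 2.4) -1.1 -0.0677
0.25 (0.241, 9.4, 2.5) -1.12 -0.069
0.35 (0.338, 11.0, 4.7) -1.36 -0.0711
0.45 (0.436, 12.2, 3.6) -1.46 -0.0742
0.4 (0.374, 11.3, 2.9) -1.46 -0.0727
0.34 (0.318, 9.5, 4.1) -1.1 -0.0711
0.28 (0.268, 4.1, 3.2) -0.57 -0.071
0.2 (0.195, -0.8, 2.0) 0.02 -0.0709
0.1 (0.095, 0.2, 3.4) -0.03 -0.0711
(True, (0.0, -6.1, 2.5)) 0.49 -0.0709 54.8667
```

The tooth has latched this time: the block rests at y = -0.0709 instead of -0.065. One harmless partial pull will show whether it is tight.

Run:
```python
from h import *
for th in (.1,.15,.2,.24):
    st=go(th,.1,30);r.hold(.05);a=rep();print(a)
    if st or a[1]>13.5: break
go(.03,.12);print(go(-.03,.05,8),rep(),r.read_state()["time_s"])
```

```text
(0.116, -1.2, 2.6)
(0.163, -1.2, 2.9)
(0.212, -0.4, 3.5)
(0.246, 0.8, 3.6)
True (0.001, -5.8, 2.6) 56.6917
```

Run:
```python
from h import *
p,d=optics.get_image("top");P=cloud("top",d);H,S,V=cv2.split(cv2.cvtColor(p,cv2.COLOR_RGB2HSV));X,Y,Zz=P[...,0],P[...,1],P[...,2]
q=P[(abs(X-.632)<.04)&(Y<-.01)&(Y>-.1)&(Zz>.078)&(Zz<.094)]
B=(H>100)&(H<125)&(S>110)&(Y<.06)&(Y>-.08)&(Zz>.02)&(Zz<.06)&(abs(X-.632)<.03);b=P[B]
lg=(S<45)&(V>185)&(Zz>.045)&(Zz<.06)&(Y<-.18)&(Y>-.33)&(abs(X-.585)<.015)
rl=(S>50)&(S<160)&(V>130)&(H>8)&(H<30)&(Zz>.045)&(Zz<.06)&(Y<-.02)&(Y>-.2)&(abs(X-.637)<.03)
print("caul",q[:,1].mean(),"ramblue",len(b),b[:,1].mean(),"leg",np.percentile(P[lg][:,1],[97,3]),"rail",np.percentile(P[rl][:,1],98))
p,d=optics.get_image("side");P=cloud("side",d);H,S,V=cv2.split(cv2.cvtColor(p,cv2.COLOR_RGB2HSV));m=(S>150)&((H<8)|(H>172))&(abs(P[...,0]-.63)<.05)&(P[...,2]>.15)
print("knob",m.sum(),P[m].mean(0),r.read_state()["grip_width"],r.read_state()["time_s"])
```

```text
caul -0.07106132084605558 ramblue 27 -0.04152038421598524 leg [-0.23596567 -0.29422951] rail -0.0866125488715353
knob 75 [0.62928338 0.10898592 0.21442329] 0.028800732183755038 56.7917
```

The ram really did advance one tooth (pad band from -0.0352 to -0.0415). The stop's 4.5 N/mm and the measured travel put that stroke's pull at about 14–17 N, and another tooth would overtighten. The lever is at its forward stop, so I'll release, back off and check.

Run:
```python
from h import *
command_gripper(.06,60)
p,q=pose(0,.1);r.move_straight(p,q,speed=.15)
p,d=optics.get_image("side");P=cloud("side",d);H,S,V=cv2.split(cv2.cvtColor(p,cv2.COLOR_RGB2HSV));m=(S>150)&((H<8)|(H>172))&(abs(P[...,0]-.63)<.05)&(P[...,2]>.15)
print("knob",m.sum(),P[m].mean(0),r.read_state()["time_s"])
p,d=optics.get_image("top");P=cloud("top",d);q=P[(abs(P[...,0]-.632)<.04)&(P[...,1]<-.01)&(P[...,1]>-.1)&(P[...,2]>.078)&(P[...,2]<.094)];print("caul",q.mean(0),r.read_state()["contact_force"])
```

```text
knob 90 [0.62431166 0.10999262 0.21602505] 58.0583
caul [ 0.63121466 -0.07113338  0.08688961] [-0.31329068  0.0266971  -0.99775681]
```

```bash
python3 -c "
from workcell import r
print(r.finish_job())"
```

```text
the job is handed in; nothing more can be done
None
```

I handed the job in at about 58 s: the block stands squarely between pad and rail, the joint looks shut in the images, the lever is fully forward and released, and I moved nothing else. The tightness is not certain: the last stroke to catch a tooth read 12.2 N at the knob (earlier pulls near that point read up to 14.5 N). From the stop's spring rate I put the true pull at 14–17 N, and I stopped there because another tooth would likely have overtightened it.

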